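Crank the capsule roller to the orange row

ROBOT

A 6-joint arm with a two-finger parallel gripper is mounted at the origin on the work surface. World frame = base frame: x ahead of the robot, y to its left, z up, the work surface at z = 0. Lengths are in m, angles in degrees, forces in N, time in s.
With the tool pointing down it reaches from about 0.325 to 0.775 m from the base axis. Payload 5.5 kg.
Tool frame: the origin (TCP) lies at the centre of the arm's flange, where the gripper is bolted on; the fingertips stand 182 mm ahead of it and the grasp point (between the pads) lies 163 mm ahead of it; z points along the fingers, y is the line along which they close (so a half turn about z gives the same grasp; the last joint's range is limited). The gripper opens to 88 mm and grips with 3 to 60 N. Pads are 20 mm wide; open, the fingers measure 115 mm over their backs; the gripper's body (75 mm by 178 mm) begins 61 mm behind the grasp point.
Start: joints at [72.726, 5.22, 70.514, -0, 104.267, -3.249], TCP at [0.145, 0.582, 0.405] pointing down, gripper open.
Joint ranges: [-164.24, 164.24], [-49.07, 125.15], [9.68, 141.18], [-86.29, 266.29], [3.28, 154.24], [-151.56, 151.56]. Speed limits (degrees/s): [147.25, 147.25, 172.46, 180, 180, 180].

INTERFACE

Orientations are given as [roll, pitch, yaw] about the fixed x, y, z axes, in that order (R = Rz(yaw) Ry(pitch) Rx(roll)).
In Python, from station import r gives the robot as it stands. The module is installed in compiled form; this text tells all that it offers. Calls block until the motion is done:
- r.reach(position, orientation): joint-space move of the TCP to a pose.
- r.servo_line(position, rotation=None, speed=0.15): straight line of the TCP; rotation=None keeps the orientation; speed is the mean speed in m/s.
- r.move_joints(angles): joint-space move.
- r.let_go() and r.grab(squeeze=None): open the fingers fully, or close them until they stop; squeeze is the grip in N (None keeps the last).
- r.wait(seconds).
- r.inverse_kinematics(position, orientation): joint angles nearest the present ones, or None.
- r.sense(): the state.
- r.snapshot(name): name is "side" or "top"; returns a dict with "frame" (480x640x3 uint8, red, green, blue), "fx", "fy", "cx", "cy" (pixels), "R" (3x3) and "t" (3): a world point X has camera coordinates R X + t. Camera axes: x right, y down, z forward; pixel columns grow to the right and rows downward; lengths in m; the calibration is good to about 2 mm. A picture is of the moment at which its call begins. There is no depth.
A pose or a line that the arm cannot do raises r.IKError and nothing moves.
- r.hand_in(): hands the job in; it is judged then, once.
The state is a dict: "clock": time; "joints": joint angles; "joint_vel": joint speeds; "joint_torque": joint torques, N m; "tcp_pos": TCP position; "orientation": TCP orientation; "contact_force": force on the tool from outside, world axes, zero at the start; "torque": the same for the moment, N m; "opening": finger opening in m; "gripper_force": force on a finger pad.
Only numpy, scipy, OpenCV 4.12 (cv2) and the standard library are available. Lean on these libraries where they do the work, as an engineer would, in place of code of your own. Each camera call takes 0.05 s, during which the arm holds its last target. There are 200 camera calls.

TASK

Bring the row of orange capsules squarely to the top of the capsule roller: fit the loose crank fully home on the roller stand's upright square shaft, and turn the roller only with the crank, never by pushing the roller itself. Then lift the crank off the shaft and set it down gently, without dropping it, lying flat and knob up wholly inside the black drip tray, with the orange row still on top. Leave the espresso cup and the steel jug where they stand.

Things in the scene. Friction and masses are not known exactly. Their poses are not given: they have to be found in the camera images.
- stand: fixed capsule roller stand. Origin on the bar straight below the upright square shaft; z up, x from the gear tower along the roller. White gear tower 64 x 70 mm, 125 mm tall, centred on the origin; black base 90 mm wide from x = -38 to 238 mm; roller between two steel centre points, axis along x at 68 mm height, from x = 52 to 194 mm; end post 94 mm tall
- shaft_seat (a point): where the crank seats: centre of the shaft's collar (31 mm across), 130 mm above the bar. z up; turns with the shaft, x and y square to its flats. The brass shaft, 14 mm square, stands 22 mm above this point (top 10 mm tapered to 7 mm). Geared 1:1 to the roller, no end stops, stays where it is left (0.03 N m of friction)
- roller_turn (a joint): angle of the roller, rad; 0 (or 2 pi) = orange row straight up. Starts between about 0.8 and 5.5; turning the crank anticlockwise seen from above raises it, by the same angle, clockwise lowers it; either way round may be used
- roller: grey roller, 83 mm across and 142 mm long, with five rows of three capsules each at 72 degrees: orange, dark steel, blue, aluminium, green. Origin at its middle on its axis; its x is the roller's axis, its z points out through the orange row. Not to be touched by the gripper; capsule tops reach 110 mm above the bar
- crank: loose steel crank, 200 g, flat, knob up. Origin: centre of the hub's underside; z up, x along the arm to the knob. Hub 30 x 30 mm, 38 mm tall, sides along x and y; 16 mm square socket underneath, 26 mm deep. Arm 18 mm wide, 8 mm thick (height 0 to 8), out to x = 78 mm. Fits the shaft in any of four quarter turns (0.14 rad play either way); fully home its origin is at shaft_seat
- knob_mid (a point): mid-height of the crank's upright black knob (20 mm across, from 9 to 62 mm above the crank's underside), on its axis at x = 65 mm of the crank. The knob spins freely on this upright axis; the point's x axis is the crank's
- coaster: fixed round cork coaster, 96 mm across, 6 mm thick; origin at its underside centre
- cup: glass espresso cup, 62 mm across and 62 mm tall, on the coaster; leave alone; origin at its underside centre
- jug: empty steel frothing jug, 74 mm across and 85 mm tall, handle to its y; leave alone; origin at its underside centre
- tray: fixed small black drip tray; origin on the bar under its centre, inner floor 4 mm above the bar; 180 (x) by 130 (y) mm outside, walls 4 mm thick, rim 14 mm above the bar; z up
Mind the look-alikes: they are no part of the job. Leave any blue or turquoise look-alike of the tray alone.

How it is judged:
By the outcome, as a careful person would: the job done as asked, in the order asked, and still so for the second after the job is handed in, with the robot touching nothing.
It also fails if it takes over 72 s, if anything falls off the work surface, if the arm or the gripper's body presses on something with over 40 N, if the wrist force passes 120 N, or if a joint passes its speed limit or range.

## Working session

There is one attempt and no reset: what is moved stays moved. The work goes in short steps, each a Python script; the robot and the scene stay as the last script left them, time stands still between calls to the robot, and variables do not carry over. Pictures are saved under pics/ and viewed, at most 13 in all, crops included, and the job is handed in when it is done.

```bash
mkdir -p pics; python3 - <<'E'
from station import r
import cv2,numpy as np,pickle
d={}
for n in("side","top"):
    s=r.snapshot(n);d[n]=s;cv2.imwrite(f"pics/{n}0.png",s["frame"][:,:,::-1])
    print(n,s["fx"],s["cx"],s["cy"],np.round(s["R"],3).tolist(),np.round(s["t"],3), -s["R"].T@s["t"])
pickle.dump(d,open("s0.pkl","wb"))
print(r.sense())
E
```

```text
side 535.0695372441292 318.1344553023299 226.4045059747558 [[0.819, -0.573, 0.019], [-0.37, -0.553, -0.747], [0.439, 0.605, -0.665]] [-0.317  0.29   1.307] [-0.20646679 -0.81189381  1.09110658]
top 569.0498947150813 320.5045242368137 246.21388238482933 [[-0.009, -1.0, -0.015], [-0.989, 0.011, -0.148], [0.148, 0.014, -0.989]] [0.108 0.467 1.422] [0.25223343 0.08327956 1.47669538]
{'clock': 0.1, 'joints': array([ 7.27270630e+01,  5.25702924e+00,  7.05739716e+01,  1.34252382e-03,
        1.04266124e+02, -3.24811433e+00]), 'joint_vel': array([ 0.0619492 , -0.08716179, -0.15769685,  0.08484926, -0.05391467,
        0.05156512]), 'joint_torque': array([ 1.36413400e-03, -4.47854733e+01, -4.07572925e+01,  6.99920696e-02,
        2.84152490e-02, -1.25037300e-04]), 'tcp_pos': array([0.1454121 , 0.58216262, 0.40364807]), 'orientation': array([-1.79903105e+02, -6.80265843e-03,  1.65975501e+02]), 'contact_force': array([-0.93879611,  0.43349937, -0.04158838]), 'torque': array([0.03883511, 0.02009749, 0.05186358]), 'gripper_force': 0.0, 'opening': 0.08785119249741914}
```

View pics/side0.png

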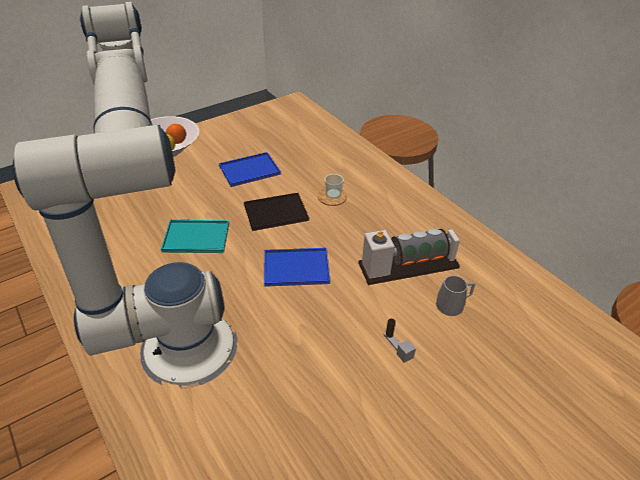

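View pics/top0.png

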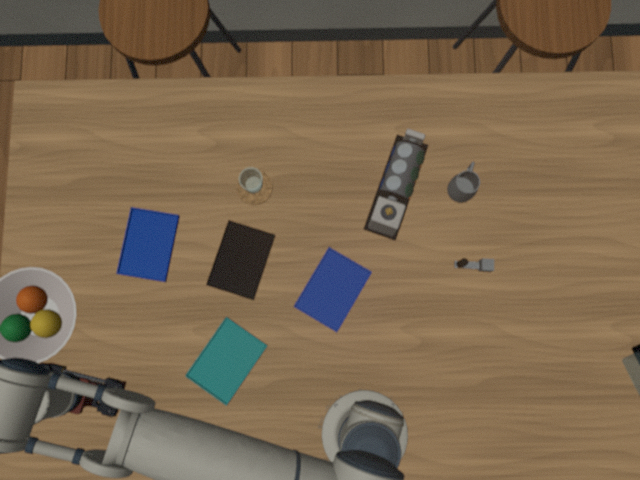

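Top-view candidates:
- Tray: black (241,260) is the target. Blue (149,244), blue (333,289) and turquoise (227,360) are look-alikes.
- Crank: the only one is at (475,265), with its knob at (462,264) and hub at (487,265).
- Stand: tower at (388,212). The roller has the aluminium row up, and the side view shows orange low at (420,262).

Close crops to check this choice:

```bash
python3 - <<'E'
import cv2,numpy as np,pickle
d=pickle.load(open("s0.pkl","rb"))
def crop(n,u,v,w,h,W,H): return cv2.resize(d[n]["frame"][v:v+h,u:u+w,::-1],(W,H),interpolation=cv2.INTER_CUBIC)
a=np.hstack([crop("side",350,220,120,75,480,300),crop("side",375,310,50,60,240,288+12)])
b=np.hstack([crop("top",355,125,80,120,200,300),crop("top",450,250,50,30,300,180+120)[:, :300],crop("top",200,215,80,90,220,300)])
cv2.imwrite("pics/c1.png",np.vstack([a,b]) if a.shape[1]==b.shape[1] else a)
E
```

```text
(no output)
```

View pics/c1.png

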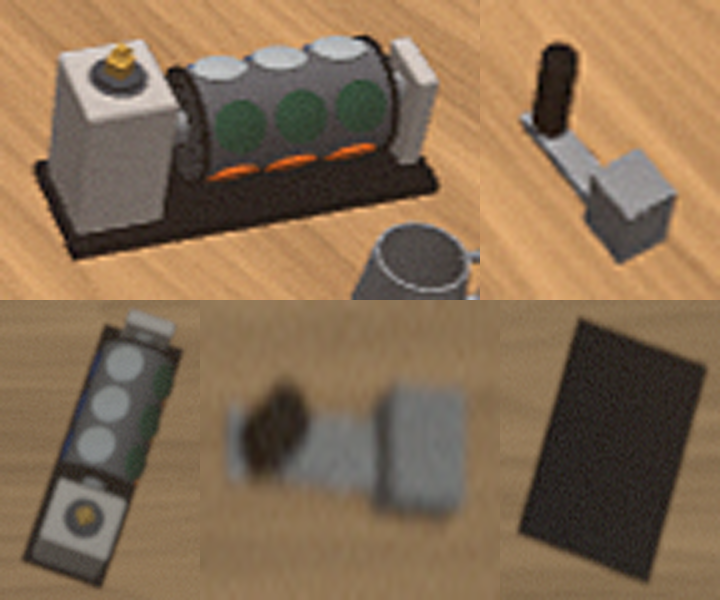

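The crops confirm it: one grey crank with its knob towards +y, the brass shaft on the tower, aluminium up, green facing the side camera and orange below it. Next I fit the poses from points in both views.

```bash
cat > h.py <<'E'
import numpy as np
from scipy.optimize import least_squares
from scipy.spatial.transform import Rotation as Ro
def proj(s,X):
    c=np.atleast_2d(X)@np.array(s["R"]).T+s["t"]
    return np.c_[s["fx"]*c[:,0]/c[:,2]+s["cx"],s["fy"]*c[:,1]/c[:,2]+s["cy"]]
def pose(p,X): # p=x,y,z,yaw(rad)
    return Ro.from_euler("z",p[3]).apply(np.atleast_2d(X)/1000.)+p[:3]
def fit(d,obs,p0): # obs: (view,u,v,model mm)
    f=lambda p:np.concatenate([(proj(d[o[0]],pose(p,o[3]))[0]-o[1:3]) for o in obs])
    s=least_squares(f,p0,loss="soft_l1",x_scale=[.1,.1,.1,1]);return s.x,f(s.x).reshape(-1,2)
E
python3 - <<'E'
import pickle,cv2
from h import *
d=pickle.load(open("s0.pkl","rb"))
S,T="side","top"
np.set_printoptions(precision=4,suppress=True)
def show(n,x,e): print(n,x[:3],np.degrees(x[3]),"\n",e.round(1).tolist())
st=[(S,359.5,261.2,(-38,45,0)),(S,369.2,284.5,(-38,-45,0)),(S,459.5,267.5,(238,-45,0)),(S,364.5,233,(-32,35,125)),(S,387.5,230.5,(32,35,125)),(S,394,245.7,(32,-35,125)),(S,371.2,250.5,(-32,-35,125)),(S,380.5,231.5,(0,0,152)),
(T,364.6,229.8,(-38,45,0)),(T,395.8,239.4,(-38,-45,0)),(T,378.2,193.8,(32,35,125)),(T,408.6,199,(32,-35,125)),(T,371,222.2,(-32,35,125)),(T,399,228.2,(-32,-35,125)),(T,388.6,211.4,(0,0,150))]
ps,e=fit(d,st,[.55,-.05,0,-.2]);show("stand",ps,e)
cr=[(S,407.7,340,(15,-15,38)),(S,416,349,(-15,-15,38)),(S,406.7,353.4,(-15,15,38)),(S,398.3,346,(15,15,38)),(S,404.6,362.6,(-15,15,0)),(S,391.3,319.6,(65,0,62)),(S,389.2,335.5,(65,0,9)),
(T,481.7,258.5,(15,-15,38)),(T,494.2,258.5,(-15,-15,38)),(T,494.2,271,(-15,15,38)),(T,481.7,271,(15,15,38)),(T,455,265,(78,0,8)),(T,462.5,263,(65,0,36))]
pc,e=fit(d,cr,[.4,-.25,0,1.57]);show("crank",pc,e)
tr=[(T,229.8,220.4,(90,65,14)),(T,275.3,235.4,(90,-65,14)),(T,253.8,299,(-90,-65,14)),(T,206.9,284.6,(-90,65,14))]
m=(d[S]["frame"].max(2)<60).astype(np.uint8);m[:185]=0;m[235:]=0;m[:,:238]=0;m[:,315:]=0
c=max(cv2.findContours(m,0,1)[0],key=cv2.contourArea);b=cv2.boxPoints(cv2.minAreaRect(c));q=cv2.approxPolyDP(c,6,True)[:,0];print("trayside",q.tolist())
tr+=[(S,245,211,(-90,65,14)),(S,300,194.5,(90,65,14)),(S,308,216,(90,-65,14)),(S,252,228,(-90,-65,10))]
pt,e=fit(d,tr,[.5,.3,0,-.2]);show("tray",pt,e)
# roller: alum & green rows
ob=[(S,410,251.5,216+72,-1),(S,425.25,248.75,288,0),(S,440.25,246.25,288,1),(S,404.5,237,216,-1),(S,419.5,234.2,216,0),(S,434,231.8,216,1),(T,405,150.2,216,1),(T,399,167,216,0),(T,393,182.6,216,-1)]
def f(p):
    o=[]
    for v,a,b,k,i in ob:
        t=p[0]+p[2]*np.radians(k); o.append(proj(d[v],pose(ps,(123+i*p[1],-41*np.sin(t),68+41*np.cos(t))))[0]-(a,b))
    return np.concatenate(o)
for sg in(1,-1):
    s=least_squares(f,[2.5,42,sg]if 0 else [2.5 if sg>0 else 2.5,42,sg],x_scale=[1,10,1]) if 0 else least_squares(lambda q:f([q[0],q[1],sg]),[2.5,42]);print(sg,np.degrees(s.x[0]),s.x[1],s.cost);print(f([*s.x,sg]).reshape(-1,2).round(1).tolist())
pickle.dump((ps,pc,pt),open("p.pkl","wb"))
# brass shaft close-up
a=[cv2.resize(d[T]["frame"][200:223,377:400,::-1],(391,391),interpolation=cv2.INTER_CUBIC),cv2.resize(d[S]["frame"][220:243,369:392,::-1],(391,391),interpolation=cv2.INTER_CUBIC)]
cv2.imwrite("pics/c2.png",np.hstack(a))
E
```

```text
stand [ 0.5391 -0.0646 -0.0019] -19.291328972704967 
 [[-1.8, 1.8], [-0.9, 1.3], [0.1, -0.2], [-0.4, -0.4], [-1.2, -1.9], [2.0, 0.2], [1.9, -0.3], [0.3, 0.1], [-1.2, -0.6], [0.2, 0.6], [1.1, 0.8], [-1.8, 4.5], [0.1, -3.2], [-0.2, -0.1], [1.5, -2.3]]
crank [ 0.4178 -0.3222 -0.0018] 87.29146920536381 
 [[0.0, -0.3], [-0.2, -0.5], [-0.8, 0.7], [-0.4, -0.9], [-0.7, 0.9], [-0.3, 2.2], [-0.5, -0.3], [0.7, -0.5], [0.1, -0.1], [0.2, -0.8], [0.8, -1.3], [-0.1, -0.7], [-0.0, 0.2]]
trayside [[297, 193], [244, 202], [252, 229], [307, 220]]
tray [ 0.4413  0.3104 -0.01  ] -18.517488231983755 
 [[-0.2, -0.9], [0.8, -1.0], [0.0, 0.7], [-0.3, -0.4], [-1.3, -7.8], [-1.9, -0.4], [0.9, 3.2], [-0.3, 2.4]]
1 128.6116357843718 44.22732561877251 4.635444971513596
[[0.6, 0.4], [0.5, 0.3], [0.4, -0.1], [0.4, -0.8], [0.4, -0.7], [0.6, -1.0], [-0.4, -1.1], [0.2, -1.6], [0.8, -0.8]]
-1 174.17659038970564 44.95961863392143 376.7735395921072
[[-11.5, -6.8], [-12.0, -6.8], [-12.5, -7.0], [-2.5, -2.2], [-2.5, -2.2], [-2.2, -2.5], [-7.1, -2.2], [-6.5, -2.6], [-6.0, -1.7]]
```

View pics/c2.png

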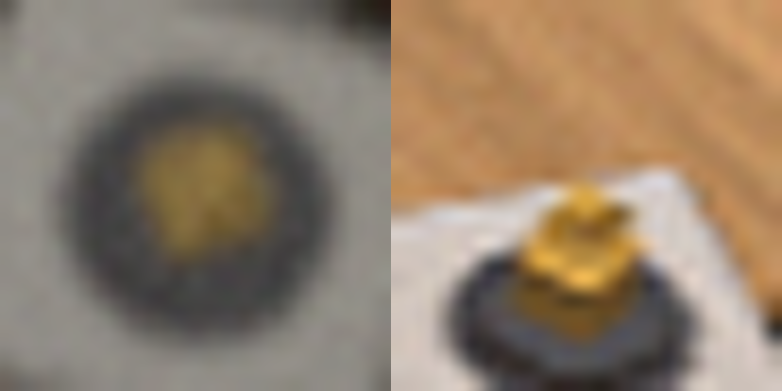

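```bash
python3 - <<'E'
import pickle
from h import *
from station import r
d=pickle.load(open("s0.pkl","rb"));ps,pc,pt=pickle.load(open("p.pkl","rb"));S,T="side","top"
np.set_printoptions(precision=4,suppress=True)
st=[(S,359.5,261.2,(-38,45,0)),(S,369.2,284.5,(-38,-45,0)),(S,459.5,267.5,(238,-45,0)),(T,364.6,229.8,(-38,45,0)),(T,395.8,239.4,(-38,-45,0)),
(S,379.1,238,(0,0,130)),(S,380,230.8,(0,0,152)),(T,388.2,211.7,(0,0,130)),(T,388.6,210.7,(0,0,148))]*1
for k in range(3): st+=st[5:9] if k==0 else []
ps,e=fit(d,st,ps);print(ps,np.degrees(ps[3]),e.round(1).tolist())
c=[o for o in st[5:9]];p2,e=fit(d,[(*o,) for o in c],ps);print("shaft only",p2[:3],e.round(1).tolist())
tr=[(T,229.8,220.4,(90,65,14)),(T,275.3,235.4,(90,-65,14)),(T,253.8,299,(-90,-65,14)),(T,206.9,284.6,(-90,65,14)),(S,244,203,(-90,65,14)),(S,300,193,(90,65,14)),(S,308,219,(90,-65,12)),(S,252,229,(-90,-65,10))]
pt,e=fit(d,tr,pt);print(pt,np.degrees(pt[3]),e.round(1).tolist())
ob=[(S,410,251.5,288,-1),(S,425.25,248.75,288,0),(S,440.25,246.25,288,1),(S,404.5,237,216,-1),(S,419.5,234.2,216,0),(S,434,231.8,216,1),(T,405,150.2,216,1),(T,399,167,216,0),(T,393,182.6,216,-1)]
def f(p):
    o=[]
    for v,a,b,k,i in ob:
        t=p[0]+np.radians(k); o.append(proj(d[v],pose([*ps[:3],ps[3]+p[2]],(123+i*p[1],-41*np.sin(t),68+41*np.cos(t))))[0]-(a,b))
    return np.concatenate(o)
s=least_squares(f,[2.3,44,0],x_scale=[1,10,.1]);print("theta",np.degrees(s.x[0]),s.x[1],"dyaw",np.degrees(s.x[2]),f(s.x).reshape(-1,2).round(1).tolist())
pickle.dump((ps,pc,pt),open("p.pkl","wb"))
yaw=np.degrees(pc[3]);x,y=pc[:2]
print(r.inverse_kinematics([x,y,.188],[180,0,yaw]),r.inverse_kinematics([ps[0],ps[1],.33],[180,0,109]))
r.reach([x,y,.36],[180,0,yaw]);r.servo_line([x,y,.25],speed=.15)
s=r.snapshot("side");t=r.snapshot("top");import cv2
cv2.imwrite("pics/g1.png",np.hstack([cv2.resize(q["frame"][v:v+120,u:u+120,::-1],(400,400),interpolation=2) for q,u,v in((s,335,265),(t,415,200))]))
print(r.sense()["clock"])
E
```

```text
[ 0.5375 -0.063  -0.0005 -0.3436] -19.68584899015617 [[-2.5, 1.2], [-1.8, 0.7], [-0.5, -0.2], [-1.9, -0.2], [-0.5, 1.2], [0.1, -0.7], [0.0, 0.3], [0.4, -0.3], [0.8, -0.9], [0.1, -0.7], [0.0, 0.3], [0.4, -0.3], [0.8, -0.9]]
shaft only [ 0.537  -0.0621 -0.0019] [[-0.3, -0.4], [-0.4, 0.6], [-0.0, -0.0], [0.4, -0.6]]
[ 0.4406  0.3098 -0.0063 -0.3247] -18.603532272995714 [[-0.2, -0.9], [0.9, -1.0], [0.0, 0.9], [-0.4, -0.3], [-0.4, -0.5], [-1.9, 0.4], [0.8, 0.0], [-0.5, 0.7]]
theta 124.57624636891195 43.833628187387625 dyaw -1.8284538605593887 [[-0.2, -0.3], [-0.1, -0.0], [-0.0, 0.1], [-0.0, -1.0], [0.0, -0.5], [0.4, -0.4], [0.4, -0.1], [0.4, -1.0], [0.4, -0.5]]
[-41.3315  -1.9879 100.0459   0.      81.9419 -38.6229] [-10.285   -3.9737  87.3226   0.      96.6511 -29.285 ]
4.3833
```

View pics/g1.png

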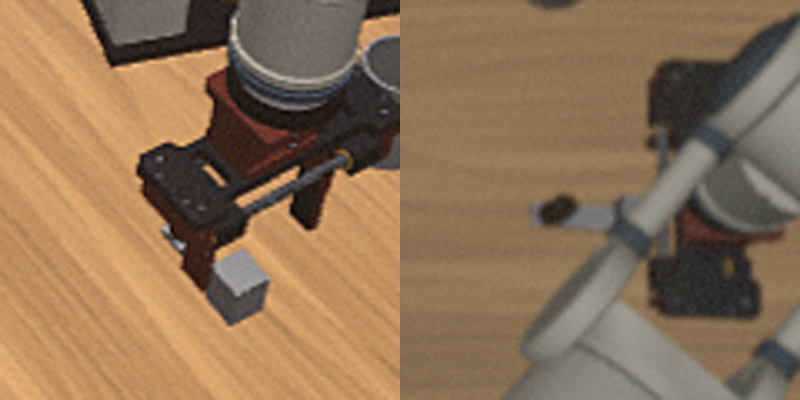

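```bash
python3 - <<'E'
import pickle
from h import *
from station import r
d=pickle.load(open("s0.pkl","rb"));p=r.sense();print(p["tcp_pos"],p["orientation"],p["contact_force"],p["opening"])
x,y,z=p["tcp_pos"]
t=np.radians(p["orientation"][2]);n=np.array([np.sin(t),-np.cos(t),0])
c=np.array([x,y,z-.182])
for q in(c,c+n*.044,c-n*.044):print((proj(d["side"],q)[0]-(335,265))*400/120)
E
```

```text
[ 0.41812325 -0.32241743  0.25164299] [1.79878218e+02 9.62398251e-02 8.72939040e+01] [ 0.43575555 -0.19890754 -0.76637189] 0.08745298677010539
[246.23822144 244.17901408]
[294.28489029 217.60088785]
[196.78509635 271.53515412]
```

The crop (hub at about (240,290), left fingertip at (200,280)) matches the projection, so the fingers straddle the hub. Now I grasp and carry it over the shaft.

```bash
python3 - <<'E'
import pickle,cv2
from h import *
from station import r
ps,pc,pt=pickle.load(open("p.pkl","rb"))
x,y=pc[:2]
r.servo_line([x,y,.189],speed=.12);r.grab(40);p=r.sense();print(p["opening"],p["contact_force"],p["gripper_force"])
r.servo_line([x,y,.37],speed=.2)
r.reach([ps[0],ps[1],.40],[180,0,105.])
r.servo_line([ps[0],ps[1],.37]);r.wait(.3)
p=r.sense();print(p["tcp_pos"],p["orientation"],p["opening"],p["contact_force"],p["clock"])
s=r.snapshot("side");t=r.snapshot("top");pickle.dump({"side":s,"top":t},open("s1.pkl","wb"))
cv2.imwrite("pics/g2.png",np.hstack([cv2.resize(q["frame"][v:v+100,u:u+100,::-1],(400,400),interpolation=2) for q,u,v in((s,330,165),(t,340,150))]))
E
```

```text
0.02972237380742067 [-0.58689073  0.89705529 -0.37987812] 39.8127418756485
[ 0.53759585 -0.06311386  0.37102126] [1.79917512e+02 4.04458458e-02 1.04988286e+02] 0.03007100954810342 [ 0.46967082 -0.23138967 -2.4881056 ] 8.7833
```

View pics/g2.png

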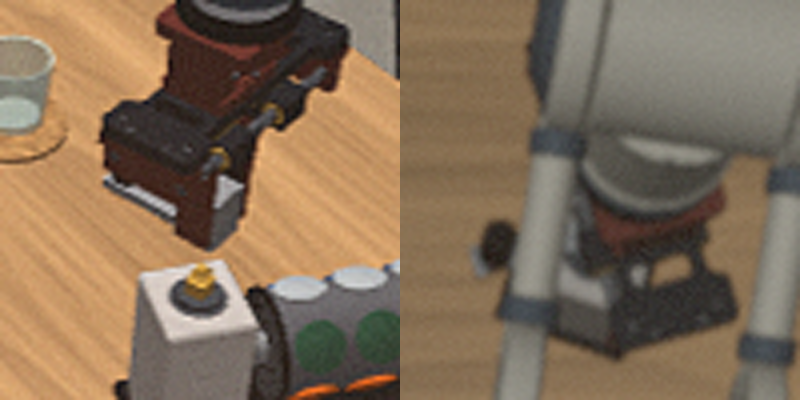

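The crank is held (opening 30 mm) above the brass shaft, which sits at (203,280) in the left crop. I lower it with force watching.

```bash
python3 - <<'E'
import pickle
from h import *
from station import r
ps,_,_=pickle.load(open("p.pkl","rb"))
r.servo_line([ps[0],ps[1],.347],speed=.1)
for z in np.arange(.343,.3165,-.003):
    r.servo_line([ps[0],ps[1],z],speed=.05);p=r.sense();F=p["contact_force"];print(round(z,4),p["tcp_pos"].round(4),F.round(1),p["torque"].round(2))
    if np.linalg.norm(F)>18: break
print(p["clock"])
E
```

```text
0.343 [ 0.5375 -0.063   0.3431] [-0.5 -0.4 -1.4] [-0.12  0.06 -0.04]
0.34 [ 0.5375 -0.063   0.3399] [ 0.2  0.  -1.7] [-0.09  0.05 -0.06]
0.337 [ 0.5375 -0.063   0.3367] [-0.3 -0.1 -2.4] [-0.07 -0.01  0.02]
0.334 [ 0.5375 -0.063   0.3337] [ 0.4  0.2 -1.9] [-0.11  0.01  0.04]
0.331 [ 0.5376 -0.0632  0.331 ] [ 0.7 -2.5 -2.2] [-0.41 -0.14 -0.03]
0.328 [ 0.5376 -0.0633  0.3278] [ 2.3 -2.9 -3.2] [-0.69 -0.34  0.01]
0.325 [ 0.5376 -0.0633  0.3248] [ 2.2 -4.7 -3. ] [-1.05 -0.41  0.05]
0.322 [ 0.5376 -0.0633  0.3219] [ 2.3 -4.6 -0.1] [-1.01 -0.31  0.05]
0.319 [ 0.5376 -0.0633  0.319 ] [ 2.  -5.3 -1.1] [-1.07 -0.37 -0.03]
11.5167
```

```bash
python3 - <<'E'
import pickle
from h import *
from station import r
q=np.array([.5375,-.063,.319])
for k in range(4):
    F=r.sense()["contact_force"]; q[:2]+=np.clip(F[:2]*.00025,-.001,.001); r.servo_line(q,speed=.03)
F=r.sense()["contact_force"];print(q,F)
for k in range(8):
    q[2]-=.001; r.servo_line(q,speed=.03);p=r.sense();F=p["contact_force"];print(p["tcp_pos"].round(4),F.round(1))
    if F[2]>10: break
pickle.dump(q,open("q.pkl","wb"));print(p["clock"])
E
```

```text
[ 0.53762412 -0.06386597  0.319     ] [0.22943077 1.08270297 0.83783776]
[ 0.5376 -0.0638  0.3189] [-0.7  1.5  4.6]
[ 0.5375 -0.0638  0.3189] [-3.5  2.9  9.7]
[ 0.5378 -0.064   0.3188] [-0.2  0.5 11.3]
13.2667
```

Home: the crank bears on the collar at a TCP height of 0.319. Now I turn it clockwise using joint 6 only and check the direction.

```bash
cat > look.py <<'E'
import cv2
from h import *
def seen(r,name):
    s=r.snapshot("side");t=r.snapshot("top")
    cv2.imwrite(f"pics/{name}.png",np.hstack([cv2.resize(q["frame"][v:v+90,u:u+90,::-1],(400,400),interpolation=2) for q,u,v in((s,375,200),(t,360,120))]))
    return s,t
E
python3 - <<'E'
import pickle
from h import *
from station import r
from look import seen
q=pickle.load(open("q.pkl","rb"));q[2]=.319;r.servo_line(q,speed=.03)
for a in(-15,-20,-20):
    j=r.sense()["joints"];j[5]-=a;r.move_joints(j);r.wait(.1);p=r.sense();print(p["orientation"][2],p["contact_force"].round(1),p["torque"].round(2),p["tcp_pos"].round(4),p["clock"])
pickle.dump(seen(r,"t1"),open("s2.pkl","wb"));pickle.dump(q,open("q.pkl","wb"))
E
```

```text
90.15202094911182 [-1.1 -2.2  3.2] [-0.34  0.21 -0.01] [ 0.5376 -0.0643  0.3189] 13.975
70.39557299629526 [-5.2 -0.2  4.8] [0.   0.94 0.  ] [ 0.5372 -0.0641  0.3189] 14.5
50.66066922897431 [-4.7  0.5  5.8] [ 0.08  0.95 -0.06] [ 0.5369 -0.0639  0.3189] 15.025
```

View pics/t1.png

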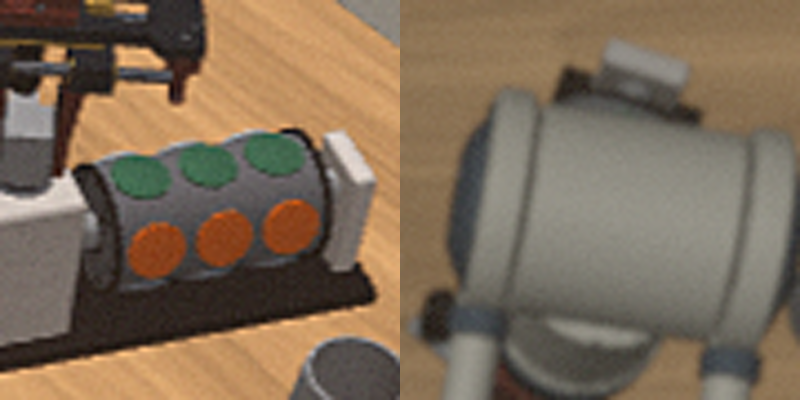

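Clockwise raises the orange row (now at (224,239) in the crop, green above it). I estimate theta from colour centroids and continue.

```bash
cat >> look.py <<'E'
def theta(views,ps,rad=41.5,t0=.5):
    """views: list of (s); orange blobs -> theta (rad) with small x-offset and yaw fixed"""
    ob=[]
    for s in views:
        h=cv2.cvtColor(s["frame"],cv2.COLOR_RGB2HSV);m=cv2.inRange(h,(5,190,110),(17,255,255))
        m2=np.zeros_like(m);c=proj(s,pose(ps,(123,0,80)))[0].astype(int);m2[c[1]-40:c[1]+40,c[0]-45:c[0]+45]=1
        n,l,st,ce=cv2.connectedComponentsWithStats(m*m2)
        i=[k for k in range(1,n) if st[k,4]>15]; ob.append((s,ce[i],st[i,4]))
    def f(p):
        o=[]
        for s,ce,_ in ob:
            M=np.array([proj(s,pose(ps,(123+k*p[1]+p[2],-rad*np.sin(p[0]),68+rad*np.cos(p[0]))))[0] for k in(-1,0,1)])
            for c in ce: o.append(c-M[np.argmin(np.linalg.norm(M-c,axis=1))])
        return np.concatenate(o)
    q=least_squares(f,[t0,44,0],x_scale=[1,10,10]).x
    return np.degrees(q[0]),q[1:],[(c.round(1).tolist(),a.tolist()) for _,c,a in ob],f(q).round(1)
E
python3 - <<'E'
import pickle
from look import *
s,t=pickle.load(open("s2.pkl","rb"));ps,_,_=pickle.load(open("p.pkl","rb"))
for dy in(0,-2):
    p=ps.copy();p[0],p[1]=.5375,-.0638;p[3]+=np.radians(dy)
    print(dy,theta([s],p,t0=1.4))
E
```

```text
0 (np.float64(73.13241361894892), array([44.25386526, -1.74614453]), [([[439.9, 250.5], [424.9, 253.2], [409.6, 255.9]], [104, 106, 110])], array([-0. ,  0.1,  0.1,  0. , -0.1, -0.2]))
-2 (np.float64(68.25942339447084), array([43.66705356, -2.23074502]), [([[439.9, 250.5], [424.9, 253.2], [409.6, 255.9]], [104, 106, 110])], array([-0.1, -0.3,  0.1,  0. ,  0. ,  0.3]))
```

```bash
python3 - <<'E'
import pickle
from look import *
from station import r
ps,_,_=pickle.load(open("p.pkl","rb"));q=pickle.load(open("q.pkl","rb"))
for a in(-25,-25,-19):
    j=r.sense()["joints"];j[5]-=a;r.move_joints(j);r.wait(.1);p=r.sense();print(p["orientation"][2],p["contact_force"].round(1),p["torque"].round(2),p["tcp_pos"].round(4),p["clock"])
y=p["orientation"][2]
r.let_go();q=p["tcp_pos"];r.servo_line([q[0],q[1],.40],speed=.2)
r.reach([.40,.15,.42],[180,0,y]);
s,t=seen(r,"t2");pickle.dump((s,t,q,y),open("s3.pkl","wb"));print(q,y,r.sense()["clock"])
for dy in(0,-2):
    p=ps.copy();p[0],p[1]=.5375,-.0638;p[3]+=np.radians(dy)
    for v in([s],[t],[s,t]):print(dy,theta(v,p,t0=0.))
E
```

```text
26.01174794586191 [-3.5  1.6  5.1] [0.22 0.94 0.04] [ 0.5367 -0.0636  0.3189] 15.7167
1.3751630971294702 [-5.   2.3  5.5] [ 0.36  1.05 -0.  ] [ 0.5364 -0.063   0.319 ] 16.3083
-17.27773923018081 [-4.   4.   5.5] [ 0.54  0.83 -0.05] [ 0.5363 -0.0625  0.3189] 16.8167
[ 0.53625234 -0.0624827   0.31894852] -17.27773923018081 19.475
0 (np.float64(6.3973962214742235), array([43.68045856, -1.63945978]), [([[436.0, 234.1], [421.3, 236.7], [406.3, 239.5]], [94, 98, 88])], array([-0. , -0. ,  0.1, -0.1, -0. ,  0.1]))Traceback (most recent call last):
  File "<stdin>", line 13, in <module>
  File "look.py", line 21, in theta
    q=least_squares(f,[t0,44,0],x_scale=[1,10,10]).x
      ~~~~~~~~~~~~~^^^^^^^^^^^^^^^^^^^^^^^^^^^^^^^
    return func(*args, **kwargs)
    vector_fun = VectorFunction(
        fun_wrapped,
    ...<6 lines>...
        workers=workers
    )
    self._update_fun()
    ~~~~~~~~~~~~~~~~^^
    self.f = self.fun_wrapped(xp_copy(self.x))
             ~~~~~~~~~~~~~~~~^^^^^^^^^^^^^^^^^
    return np.atleast_1d(self.fun(x))
                         ~~~~~~~~^^^
    return self.f(x, *self.args, **self.kwargs)
           ~~~~~~^^^^^^^^^^^^^^^^^^^^^^^^^^^^^^
  File "look.py", line 20, in f
    return np.concatenate(o)
           ~~~~~~~~~~~~~~^^^
ValueError: need at least one array to concatenate
```

View pics/t2.png

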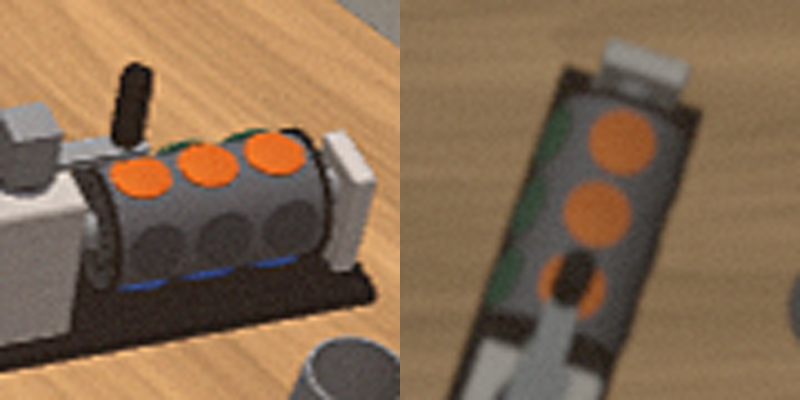

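```bash
cat > th.py <<'E'
import pickle
from look import *
ps,_,_=pickle.load(open("p.pkl","rb"))
def blobs(s,lo,hi,rng,amin):
    h=cv2.cvtColor(s["frame"],cv2.COLOR_RGB2HSV);m=cv2.inRange(h,lo,hi);c=proj(s,pose(ps,(123,0,80)))[0].astype(int)
    m2=np.zeros_like(m);m2[c[1]-rng:c[1]+rng,c[0]-rng:c[0]+rng]=1
    n,l,st,ce=cv2.connectedComponentsWithStats(m*m2);i=[k for k in range(1,n) if st[k,4]>amin];return ce[i],st[i,4]
O=((4,130,80),(18,255,255));G=((45,50,30),(85,255,160))
def solve(ob,nth,rel,rad=41.5): # ob: (s,ith,offset deg,centroids)
    def f(p,full=False):
        o=[];P=np.array([*ps[:3],ps[3]])
        P[:3]=.5370,-.0632,0;P[:3]+=p[nth:nth+3]/1000;P[3]+=p[nth+3]
        for s,i,k,ce in ob:
            t=p[i]+np.radians(k);M=proj(s,pose(P,[(123+j*p[nth+4],-rad*np.sin(t),68+rad*np.cos(t)) for j in(-1,0,1)]))
            for c in ce: o.append((c-M[np.argmin(np.linalg.norm(M-c,axis=1))])/.4)
        if full:return np.concatenate(o)*.4
        o.append(p[nth:nth+3]/2);o.append([p[nth+3]/.05])
        for a,b,v in rel:o.append([(p[a]-p[b]-np.radians(v))/.01])
        return np.concatenate(o)
    return f
E
python3 - <<'E'
from th import *
s0=pickle.load(open("s0.pkl","rb"));s2=pickle.load(open("s2.pkl","rb"))[0];s3,t3,q,y=pickle.load(open("s3.pkl","rb"))
B={}
for n,(s,c) in dict(s0G=(s0["side"],G),s2G=(s2,G),s2O=(s2,O),s3O=(s3,O),t3O=(t3,O)).items():
    B[n]=blobs(s,*c,36,40);print(n,B[n][0].round(1).tolist(),B[n][1])
ce,a=B["t3O"];tO=ce[a>.8*a.max()]
ob=[(s0["side"],0,288,B["s0G"][0]),(s2,1,288,B["s2G"][0]),(s2,1,0,B["s2O"][0]),(s3,2,0,B["s3O"][0]),(t3,2,0,tO)]
f=solve(ob,3,[(1,2,67.94)])
r_=least_squares(f,[2.2,1.2,0.05,0,0,0,0,44],x_scale=[.1,.1,.1,1,1,1,.02,1]);p=r_.x
cov=np.linalg.inv(r_.jac.T@r_.jac);print(np.degrees(p[:3]),np.degrees(cov.diagonal()[:3]**.5),p[3:6],np.degrees(p[6]+ps[3]),p[7]);print(f(p,True).reshape(-1,2).round(1).tolist())
E
```

```text
s0G [[439.7, 245.9], [424.7, 248.6], [409.6, 251.1]] [119 122 126]
s2G [[436.1, 234.1], [421.3, 236.7], [406.2, 239.4]] [ 98  98 105]
s2O [[440.0, 250.6], [425.1, 253.2], [409.9, 255.9]] [123 126 128]
s3O [[436.2, 234.1], [421.2, 236.6], [406.3, 239.6]] [108 107 104]
t3O [[409.6, 151.5], [403.9, 167.7]] [162 163]
[123.72605083  71.48793942   3.17775708] [1.96922085 2.18732603 2.21102452] [ 0.91728262  0.51447597 -3.72627266] -20.15026831113394 43.96940422993951
[[-0.1, 0.1], [-0.1, 0.1], [-0.1, -0.1], [0.3, 0.5], [0.4, 0.5], [0.4, 0.6], [-0.1, -0.2], [-0.1, -0.3], [-0.2, -0.4], [0.0, -0.2], [-0.1, -0.2], [0.1, 0.1], [-0.2, -0.1], [-0.3, 0.0]]
```

```bash
python3 - <<'E'
from th import *
s0=pickle.load(open("s0.pkl","rb"));s2=pickle.load(open("s2.pkl","rb"))[0];s3,t3,q,y=pickle.load(open("s3.pkl","rb"))
B={n:blobs(s,*c,36,40)[0] for n,(s,c) in dict(s0G=(s0["side"],G),s2G=(s2,G),s2O=(s2,O),s3O=(s3,O),t3O=(t3,O)).items()}
side=[(s0["side"],0,288,B["s0G"]),(s2,1,288,B["s2G"]),(s2,1,0,B["s2O"]),(s3,2,0,B["s3O"])];top=[(t3,2,0,B["t3O"])]
for nm,ob in(("side",side),("top",top),("both",side+top)):
    f=solve(ob,3,[]);r_=least_squares(f,[2.2,1.2,0.05,0,0,0,0,44],x_scale=[.1,.1,.1,1,1,1,.02,1]);p=r_.x
    print(nm,np.degrees(p[:3]).round(1),p[3:6].round(1),np.degrees(p[6]+ps[3]).round(1))
# overlay check: model of stand on 5x crops
def ov(s,u,v,P,th,w=80,k=5):
    im=cv2.resize(s["frame"][v:v+w,u:u+w,::-1],(w*k,w*k),interpolation=cv2.INTER_CUBIC)
    def L(pts,c):
        q=(proj(s,pose(P,pts))-(u,v)+.5)*k;cv2.polylines(im,[np.int32(q*16)],True,c,1,cv2.LINE_AA,4)
    L([(-32,-35,125),(32,-35,125),(32,35,125),(-32,35,125)],(255,0,255))
    L([(-38,-45,0),(238,-45,0),(238,45,0),(-38,45,0)],(255,255,0))
    a=np.linspace(0,6.28,30)
    for x in(52,194):L([(x,41.5*np.sin(b),68+41.5*np.cos(b)) for b in a],(0,255,0))
    L([(60,-41.5*np.sin(th),68+41.5*np.cos(th)),(235,-41.5*np.sin(th),68+41.5*np.cos(th))],(0,0,255))
    return im
P=np.array([.5370,-.0632,0,np.radians(-20.2)])
cv2.imwrite("pics/o1.png",np.hstack([ov(s3,383,203,P,0),ov(t3,362,124,P,0)]))
E
```

```text
side [124.1  72.5   3.3] [-0.6 -0.3 -1.3] -20.4
top [ 1.2610e+02 -1.9622e+03  8.0000e-01] [-0.5  0.2 -0.2] -20.3
both [123.7  72.1   2.1] [ 0.6  0.3 -3.1] -20.2
```

View pics/o1.png

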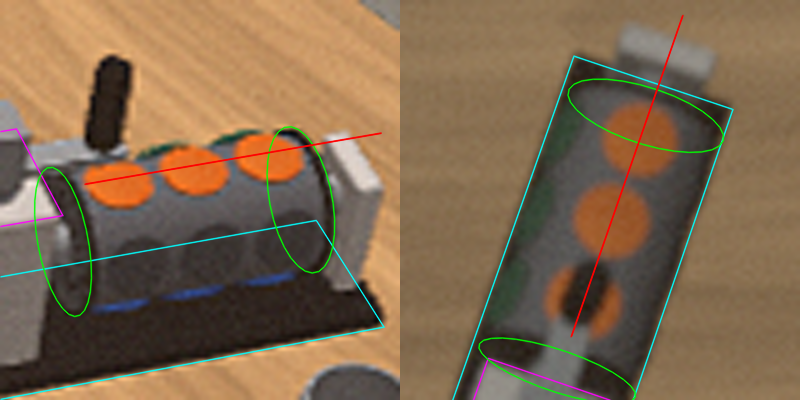

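The overlay shows the orange row on the axis line in the top view, with base and post symmetric about it. The side view gives +3°, so theta is about +2 ± 2°. I regrip, check, and nudge slightly clockwise.

```bash
python3 - <<'E'
from th import *
from station import r
s3,t3,q,y=pickle.load(open("s3.pkl","rb"))
def orow():
    s=r.snapshot("side");return blobs(s,*O,36,40)[0].mean(0).round(2)
print("before",orow())
r.reach([q[0],q[1],.40],[180,0,y]);r.servo_line([q[0],q[1],.322],speed=.15)
print(orow());r.grab(30);r.wait(.1)
p=r.sense();print(p["contact_force"].round(1),p["opening"],orow())
Q=np.array(p["tcp_pos"]);
for k in range(3):
    F=r.sense()["contact_force"];Q[:2]+=np.clip(F[:2]*.0002,-.0008,.0008);r.servo_line(Q,speed=.03)
p=r.sense();print(p["tcp_pos"].round(4),p["contact_force"].round(1),orow())
for a in(-2,-2,-2):
    j=r.sense()["joints"];j[5]-=a;r.move_joints(j);r.wait(.1);p=r.sense();print(p["orientation"][2].round(2),p["contact_force"].round(1),orow(),p["clock"])
E
```

```text
before [421.26 236.78]
[421.24 236.77]
[ 0.9  1.2 -0.1] 0.029990087623901242 [421.25 236.77]
[ 0.5363 -0.0623  0.322 ] [0.4 0.5 0.7] [421.24 236.75]
-19.23 [-1.1  0.3 -0.2] [421.21 236.76] 23.4583
-21.19 [-1.5  1.5  1.1] [421.19 236.62] 23.8583
-23.14 [-1.3  1.8  1.5] [421.17 236.55] 24.2583
```

```bash
python3 - <<'E'
from th import *
from station import r
def orow():
    s=r.snapshot("side");return blobs(s,*O,36,40)[0].mean(0).round(2)
for a in(-1,5):
    j=r.sense()["joints"];j[5]-=a;r.move_joints(j);r.wait(.1);p=r.sense();print(p["orientation"][2].round(2),p["contact_force"].round(1),orow())
Q=np.array(p["tcp_pos"])
for z in(.328,.336,.344,.36,.39):
    Q[2]=z;r.servo_line(Q,speed=.08);p=r.sense();print(p["contact_force"].round(1),p["opening"].round(4),orow())
y=p["orientation"][2];r.reach([.40,.22,.40],[180,0,60.])
s,t=seen(r,"t3");pickle.dump((s,t),open("s4.pkl","wb"))
s2=pickle.load(open("s2.pkl","rb"))[0];s0=pickle.load(open("s0.pkl","rb"))["side"]
g=lambda x,c:blobs(x,*c,36,40)[0];tO=g(t,O);print(tO.round(1).tolist())
for nm,ob in(("both",[(s0,0,288,g(s0,G)),(s2,1,288,g(s2,G)),(s2,1,0,g(s2,O)),(s,2,0,g(s,O)),(t,2,0,tO)]),("side",[(s0,0,288,g(s0,G)),(s2,1,288,g(s2,G)),(s2,1,0,g(s2,O)),(s,2,0,g(s,O))]),("top",[(t,2,0,tO)])):
    f=solve(ob,3,[]);x=least_squares(f,[2.2,1.2,0,0,0,0,0,44],x_scale=[.1,.1,.1,1,1,1,.02,1]).x
    print(nm,np.degrees(x[:3]).round(1),x[3:6].round(1),np.degrees(x[6]+ps[3]).round(1))
print(r.sense()["clock"])
E
```

```text
-24.13 [-1.4  1.5  0.7] [421.1  236.46]
-19.26 [-0.5  1.5  1.2] [421.06 236.41]Traceback (most recent call last):
  File "<stdin>", line 9, in <module>
AttributeError: 'float' object has no attribute 'round'
```

```bash
python3 - <<'E'
from th import *
from station import r
def orow():
    s=r.snapshot("side");return blobs(s,*O,36,40)[0].mean(0).round(2)
p=r.sense();Q=np.array(p["tcp_pos"]);print(Q,orow())
for z in(.336,.344,.36,.39):
    Q[2]=z;r.servo_line(Q,speed=.08);p=r.sense();print(p["contact_force"].round(1),p["opening"],orow())
r.reach([.40,.22,.40],[180,0,60.])
s,t=seen(r,"t3");pickle.dump((s,t),open("s4.pkl","wb"))
s2=pickle.load(open("s2.pkl","rb"))[0];s0=pickle.load(open("s0.pkl","rb"))["side"]
g=lambda x,c:blobs(x,*c,36,40)[0];tO=g(t,O);print(tO.round(1).tolist())
for nm,ob in(("both",[(s0,0,288,g(s0,G)),(s2,1,288,g(s2,G)),(s2,1,0,g(s2,O)),(s,2,0,g(s,O)),(t,2,0,tO)]),("side",[(s0,0,288,g(s0,G)),(s2,1,288,g(s2,G)),(s2,1,0,g(s2,O)),(s,2,0,g(s,O))]),("top",[(t,2,0,tO)])):
    f=solve(ob,3,[]);x=least_squares(f,[2.2,1.2,0,0,0,0,0,44],x_scale=[.1,.1,.1,1,1,1,.02,1]).x
    print(nm,np.degrees(x[:3]).round(1),x[3:6].round(1),np.degrees(x[6]+ps[3]).round(1))
print(r.sense()["clock"])
E
```

```text
[ 0.53626256 -0.06227821  0.32825244] [421.  236.2]
[ 0.9 -0.2 -1.8] 0.029981659988510736 [421.   236.23]
[-0.9  0.5 -2.4] 0.030233580691467202 [421.   236.23]
[ 0.5 -0.1 -3.4] 0.029859661734785256 [420.98 236.2 ]
[-0.1  0.7 -2.9] 0.029821102982567467 [420.98 236.23]
[[408.9, 151.4], [403.2, 167.5], [397.6, 183.7]]
both [123.2  71.4  -1.6] [ 0.5  0.2 -3. ] -20.5
side [ 1.237e+02  7.210e+01 -1.000e-01] [-0.5 -0.2 -1.3] -20.7
top [ 1.2610e+02 -1.9621e+03 -1.8000e+00] [-0.6  0.2 -0.2] -20.2
28.275
```

View pics/t3.png

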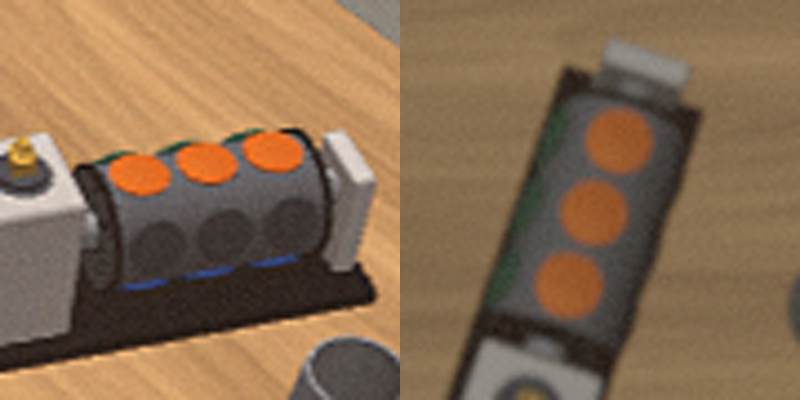

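The orange row is on top (theta about −1 ± 2°) and the crank is off the shaft. Next is placing it in the black tray.

```bash
python3 - <<'E'
from th import *
from station import r
_,_,pt=pickle.load(open("p.pkl","rb"));pt=pt.copy();pt[2]=0
h=pose(pt,(0,-31.5,0))[0];yaw=np.degrees(pt[3])+90
r.reach([h[0],h[1],.36],[180,0,yaw]);r.servo_line([h[0],h[1],.205],speed=.12)
for z in np.arange(.203,.191,-.001):
    r.servo_line([h[0],h[1],z],speed=.02);p=r.sense();F=p["contact_force"]
    if F[2]>3: break
print(z,p["tcp_pos"],F,p["clock"])
r.wait(.3);r.let_go();r.wait(.2);r.servo_line([h[0],h[1],.36],speed=.12);r.reach([.25,.50,.42],[180,0,yaw+60])
s,t=r.snapshot("side"),r.snapshot("top")
cv2.imwrite("pics/f.png",np.hstack([cv2.resize(q["frame"][v:v+100,u:u+100,::-1],(400,400),interpolation=2) for q,u,v in((s,230,160),(t,195,210))]))
print(blobs(s,*O,36,40)[0].mean(0),r.sense()["clock"])
E
```

```text
0.195 [0.43097845 0.27975478 0.19584598] [ 0.96372059 -3.4391038   5.1110268 ] 32.375
[413.48490409 234.75229133] 36.625
```

View pics/f.png

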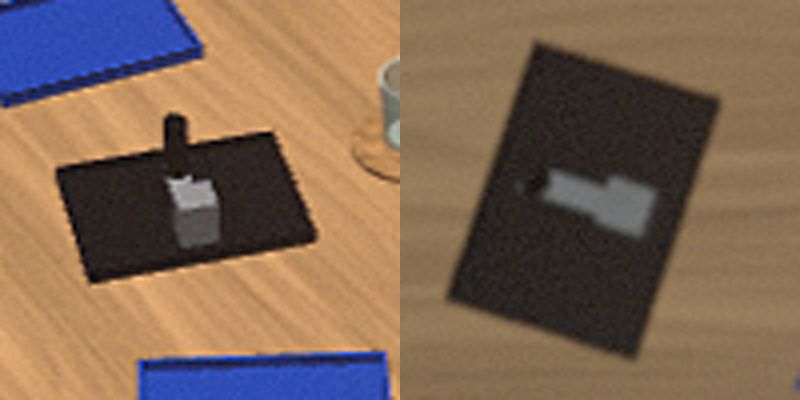

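The crank lies knob up near the middle of the black tray, with its knob at (535,183) and hub at (628,205) in the right crop. The orange mean changed, so I check it before handing in.

```bash
python3 - <<'E'
from th import *
from station import r
s=r.snapshot("side");t=r.snapshot("top")
for q in(s,t):
    b=blobs(q,*O,36,30);print(b[0].round(1).tolist(),b[1])
E
```

```text
[[447.4, 225.3], [390.8, 230.9], [435.9, 233.6], [421.2, 236.3], [405.9, 238.7]] [ 31  60 104 104 103]
[[408.9, 151.4], [403.1, 167.4], [397.5, 183.7]] [166 166 163]
```

The three orange capsules haven't moved; the extra blobs were wood or background pixels. Handing in.

```bash
python3 -c "
from station import r
print(r.hand_in())"
```

```text
the job is handed in; nothing more can be done
None
```

Job handed in at about 37 s of the 72 s allowed: the orange row is on top (about −1° ± 2° by camera), turned only with the crank, and the crank lies flat and knob up inside the black tray, with the cup and jug left untouched.

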